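Set a laminate panel on the sawing board

TASK

Get the brown laminate panel ready for the hacksaw: push it across the sawing board so that its long side lies flat against the fence all along, and its end with the scribed white line sticks out 40 mm past the board's right-hand end (as seen from the robot), so that the line stands just clear of the board. Push it with the fingertips, without gripping or forcing it, and keep it lying on the board, never lifted or tipped. Leave the other things on the bench where they are.

Things in the scene. Friction and masses are not known exactly. Their poses are not given: they have to be found in the camera images.
- sawing_board: Light beech sawing board, fixed to the bench: 180 (x) by 300 (y) mm, its flat top 40 mm above the bench. Origin: centre of its footprint at bench level. A fence of square wood, 25 mm thick and rising 16 mm above the top, runs along its whole far (+x) side; the fence's face towards the robot is at x = +65 mm in the board's frame. The sawing end is the board's right-hand (-y) end, at y = -150 mm; nothing stands within 60 mm beyond it.
- board_end (a point): Middle of the top edge of the board's sawing (right-hand, -y) end, 40 mm above the bench; same axes as the board.
- panel: Loose thin instrument panel of dark brown laminate, 80 (x) by 200 (y) by 6 mm thick, about 120 g, lying flat on the sawing board, a little turned and away from the fence. Origin: centre of its underside, z up. A white scribed cutting line crosses it 35 mm from its -y end (the end towards the sawing end). A round meter hole of 52 mm goes through it, centred 35 mm from the middle towards the other (+y) end, and two 10 mm holes at y = -25 mm, x = +-18 mm.
- panel_end (a point): Middle of the top edge of the panel's -y end, the short end nearest the scribed line, 6 mm above the board's top; same axes as the panel.
- panel_corner_saw (a point): Corner of the panel on its fence side (+x) at the scribed (-y) end, at the top surface.
- panel_corner_tail (a point): Corner of the panel on its fence side (+x) at the other (+y) end, at the top surface.
- transformer: Loose bystander: small mains transformer, dark steel core with beige bobbin on a steel foot, 50 by 86 by 53 mm high, behind the fence. Origin: centre of its underside.
- battery_pack: Loose bystander: blue plastic battery pack, 46 by 72 by 32 mm high, behind the fence. Origin: centre of its underside.
- valve: Loose bystander: glass valve standing in a round white ceramic socket, 48 mm across and 84 mm high, left of the sawing board. Origin: centre of its underside.
- coil_former: Loose bystander: steel coil former (spool), 42 mm across and 48 mm high, standing left of the sawing board. Origin: centre of its underside.
- steel_rule: Loose bystander: steel rule, 28 by 310 by 2 mm, lying between the robot and the sawing board. Origin: centre of its underside.
- try_square: Loose bystander: try square with a dark wooden stock 100 by 20 by 14 mm and a steel blade 28 mm wide reaching 129 mm from it, lying to the left in front of the sawing board. Origin: underside, centre of the stock.
- hacksaw: Loose bystander: small hacksaw lying on its side, about 210 by 90 by 14 mm, to the right of the sawing board. Origin: at bench level, middle of the blade.
Not all that is in view belongs to the job. Several things have the shape of the panel; the one meant has the colours described above.

How it is judged (in metres and radians):
At the end, for the whole second after the job is handed in: The panel lies flat and still on the sawing board, both corners of its fence side within 3 mm of the fence, and its scribed end sticks out 40 mm past the board's right-hand end, give or take 5 mm (so the scribed line is outside the board's edge and not more than 10 mm from it) (y of panel_end in the frame of board_end between -0.045 and -0.035 m and x of each of panel_corner_saw, panel_corner_tail in the frame of sawing_board above 0.062 m and z of panel in the frame of sawing_board between 0.037 and 0.043 m and angle between panel's own z axis and vertical below 0.03 rad and linear speed of panel below 0.01 m/s); the robot touches nothing.
It fails at once if the panel is gripped or forced: the fingers bear on it with over 35 N (contact force between the fingers and panel above 35 N).
It fails at once if the panel is lifted off the board, tipped or dropped (z of panel in the frame of sawing_board above 0.048 m or z of panel in the frame of sawing_board below 0.03 m or angle between panel's own z axis and vertical above 0.12 rad).
It fails at once if another thing on the bench is moved more than 20 mm or knocked over (distance of any of transformer, battery_pack, valve, coil_former, steel_rule, try_square, hacksaw from where it was at the start of the episode above 0.02 m or angle between any of valve, coil_former's own z axis and vertical above 0.3 rad).
It also fails if it takes over 54 s, if anything falls off the work surface, if the arm or the gripper's body presses on something with over 40 N, if the wrist force passes 120 N, or if a joint passes its speed limit or range.

ROBOT

A 6-joint arm with a two-finger parallel gripper is mounted at the origin on the work surface. World frame = base frame: x ahead of the robot, y to its left, z up, the work surface at z = 0. Lengths are in mm, angles in rad, forces in N, time in s.
With the tool pointing down it reaches from about 250 to 800 mm from the base axis. Payload 3.9 kg.
Tool frame: the origin (TCP) lies midway between the tips of the shut fingers; the grasp point (between the pads) lies 19 mm behind it (env.grip_point_offset is the z of the grasp point in the tool frame, in mm); z points along the fingers, x is the direction in which the jaws open and shut, and the axes are right-handed (so a half turn about z gives the same grasp; the last joint's range is limited). The gripper opens to 85 mm and grips with 20 to 120 N. Pads are 22 mm wide; open, the fingers measure 114 mm over their backs; the gripper's body (76 mm by 85 mm) begins 54 mm behind the grasp point. The pads swing forward as they close: fully open they stand 13 mm farther back than shut.
Start: joints at [1.121, 0.26, -0.138, 1.173, 0, 1.571], TCP at [228.257, 472.773, 231.304] pointing down, gripper open.
Joint ranges: [-2.78, 2.78], [-0.83, 1.72], [-1.28, 1.37], [-1.9, 2.12], [-1.57, 1.48], [-3.14, 3.14]. Speed limits (rad/s): [2.57, 2.57, 3.14, 3.14, 3.14, 3.14].

INTERFACE

Orientations are given as a rotation vector (axis times angle).
In Python, from bench import env, optics, finder gives the robot as it stands. Calls block until the motion is done:
- env.move_pose(position, orientation): joint-space move of the TCP to a pose.
- env.move_straight(position, ori=None, speed=150): straight line of the TCP; ori=None keeps the orientation; speed is the mean speed in mm/s.
- env.move_j(angles): joint-space move.
- env.set_gripper(opening): finger opening in mm; the grip force is fixed at half the most; returns when the fingers have stopped.
- env.wait(seconds).
- env.ik(position, orientation): joint angles nearest the present ones, or None.
- optics.read_camera(name): name is "scene" or "top" or "wrist"; returns a dict with "frame" (384x512x3 uint8, red, green, blue), "depth" (384x512 float32, mm along the optical axis (not along the pixel's ray), 0 where there is no reading), "K" (3x3 intrinsics, pixels), "R" (3x3) and "t" (3): a world point X has camera coordinates R X + t. Camera axes: x right, y down, z forward; pixel columns grow to the right and rows downward; lengths in mm; the calibration is good to about 2 mm. A picture is of the moment at which its call begins.
A pose or a line that the arm cannot do raises env.Unreachable and nothing moves.
- env.finish_job(): hands the job in, once; it reports no verdict.
Trained networks look in the newest picture that a camera, given by its name, has taken for a name from the list of things; names that differ only in an ending like _2 or _b are one class to them, and where a whole thing is asked for, a point or a joint stands for the part that bears it (a point fixed in the world has none). Each returns a list of dicts, best first, with "confidence" (0 to 1); they miss things now and then, are a little off and sometimes report something else, mostly with a low value. They report only what shows in the picture. A call takes as long as a camera call. They do not tell look-alikes from the thing itself.
- finder.search_frame(label, camera): "centre" ([column, row] in pixels, amid what is visible of it).
- finder.cut_out(label, camera): "pixels" (384x512 bool, what is visible of it) and "centre" ([column, row] in pixels, amid what is visible of it).
Readings, each from a call of its own:
- env.read_time(): time.
- env.read_joint_positions(): joint angles.
- env.read_joint_velocities(): joint speeds.
- env.read_effort(): joint torques, N m.
- env.read_ee_pos(): TCP position.
- env.read_tcp_rot(): TCP orientation.
- env.read_force(): force on the tool from outside, world axes, zero at the start.
- env.read_torque(): the same for the moment, N m.
- env.read_gripper_width(): finger opening in mm.
Only numpy, scipy, OpenCV 4.12 (cv2) and the standard library are available. Lean on these libraries where they do the work, as an engineer would, in place of code of your own. Each camera call takes 0.05 s, during which the arm holds its last target. There are 200 camera calls.

## Working session

There is one attempt and no reset: what is moved stays moved. The work goes in short steps, each a Python script; the robot and the scene stay as the last script left them, time stands still between calls to the robot, and variables do not carry over. Pictures are saved under pics/ and viewed, about 8 in all and at most 12, crops included, and the job is handed in when it is done.

```bash
ls; mkdir -p pics; python3 - <<'E'
from bench import env, optics, finder
import cv2,numpy as np
for n in ("top","scene"):
    c=optics.read_camera(n); np.savez(n+".npz",**c)
    cv2.imwrite(f"pics/{n}0.png",cv2.resize(c["frame"][:,:,::-1],(800,600),interpolation=cv2.INTER_CUBIC))
    print(n,c["K"].tolist(),c["R"].round(3).tolist(),c["t"])
print(env.read_time())
E
```

```text
pics
top [[494.9106553410707, 0.0, 252.00820608336102], [0.0, 494.9106553410707, 194.11879163219345], [0.0, 0.0, 1.0]] [[-0.003, -1.0, -0.003], [-0.994, 0.003, -0.106], [0.106, 0.003, -0.994]] [ -32.99785686  512.75290637 1479.35755526]
scene [[401.66792275448756, 0.0, 264.17172027114844], [0.0, 401.66792275448756, 190.81513258800888], [0.0, 0.0, 1.0]] [[-0.243, 0.97, 0.018], [0.642, 0.175, -0.746], [-0.727, -0.17, -0.665]] [ 130.89033747 -288.81997352 1505.83192042]
0.1
```

View pics/top0.png

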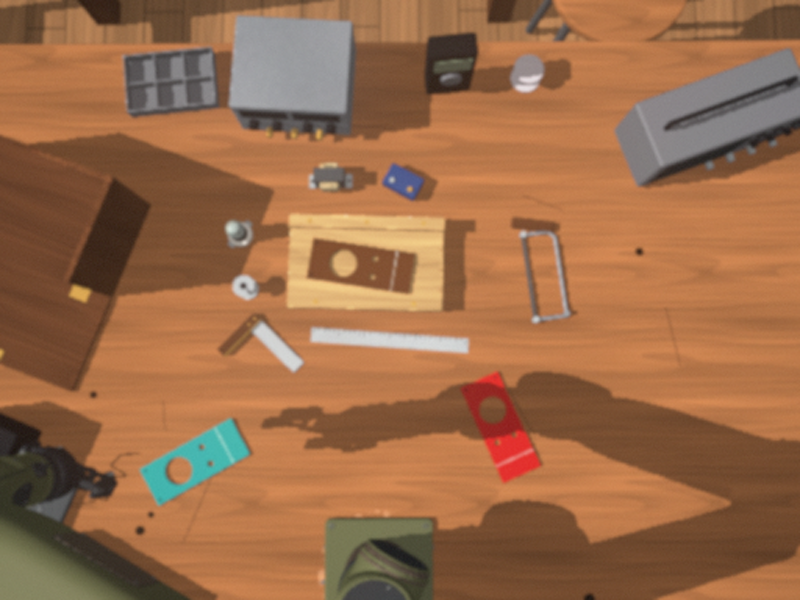

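View pics/scene0.png

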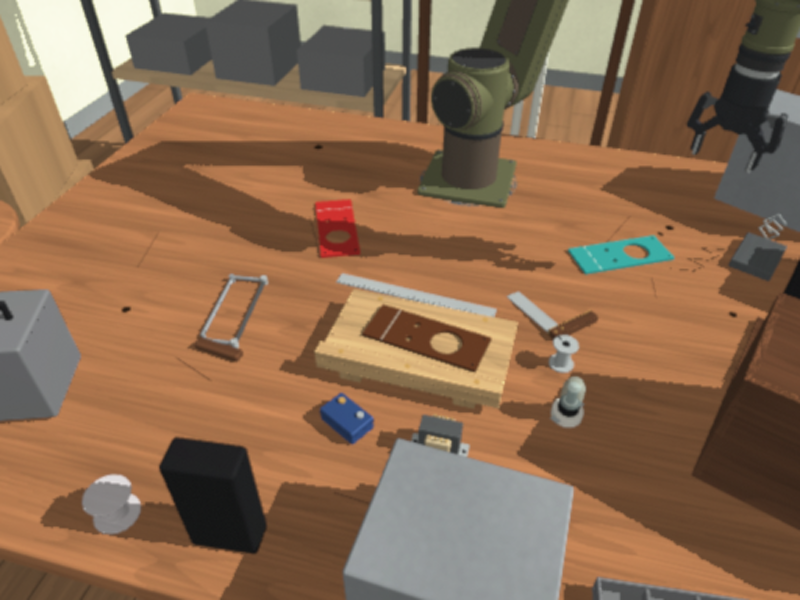

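The candidates with the panel's shape (top picture, 800 px wide) are brown on the board (362,266), teal (195,462) and red (502,427). Only the brown one fits the description: it is dark brown, lies on the beech board, and its white line (398,270) is towards the right end. Next I'll look from close by with the wrist camera.

```bash
cat > h.py <<'E'
from bench import env, optics, finder
import cv2,numpy as np
def ray(c,px,z):
    px=np.atleast_2d(px).astype(float)
    d=np.c_[px,np.ones(len(px))]@np.linalg.inv(c["K"]).T@c["R"]
    o=-c["R"].T@c["t"]
    return (o+d*((z-o[2])/d[:,2])[:,None])
def save(c,name,box=None,s=(800,600)):
    f=c["frame"][:,:,::-1]
    if box: f=f[box[1]:box[3],box[0]:box[2]]
    cv2.imwrite("pics/"+name,cv2.resize(f,s,interpolation=cv2.INTER_CUBIC))
E
python3 - <<'E'
from h import *
c=dict(np.load("top.npz"))
s=.64
for n,p,z in [("board corners: far-left(fence) near-left near-right far-right",[(289,307),(444,309)],40),("fence far",[(290,215),(445,218)],56),("panel LT,RT,RB,LB",[(314,239),(416,252),(410,293),(308,279)],46),("line",[(402,252),(394,290)],46),("bystanders",[(238,245),(245,298),(403,182),(330,178)],0)]:
    print(n,ray(c,np.array(p)*s,z)[:,:2].round(0).tolist())
print(env.read_tcp_rot())
from scipy.spatial.transform import Rotation as R
# tool down, jaw along y : x_tool=+y, y_tool=+x, z=-z
for M in ([[0,1,0],[1,0,0],[0,0,-1]],[[0,-1,0],[-1,0,0],[0,0,-1]],[[1,0,0],[0,-1,0],[0,0,-1]],[[-1,0,0],[0,1,0],[0,0,-1]]):
    r=R.from_matrix(np.array(M)).as_rotvec(); q=env.ik([500,30,330],r); print(r,q)
E
```

```text
board corners: far-left(fence) near-left near-right far-right [[505.0, 168.0], [500.0, -132.0]]
fence far [[682.0, 166.0], [675.0, -134.0]]
panel LT,RT,RB,LB [[637.0, 120.0], [610.0, -78.0], [531.0, -66.0], [558.0, 131.0]]
line [[611.0, -51.0], [536.0, -35.0]]
bystanders [[634.0, 277.0], [527.0, 261.0], [762.0, -54.0], [770.0, 93.0]]
[ 2.66008937e+00  1.66961286e+00 -2.37032426e-03]
[2.22144147 2.22144147 0.        ] [0.05992816 0.19571111 0.03156806 1.40665327 0.         0.05992816]
[ 2.22144147 -2.22144147  0.        ] [ 0.05992816  0.19571111  0.03156806  1.40665327  0.         -3.0816645 ]
[3.14159265 0.         0.        ] [0.05992816 0.19571111 0.03156806 1.40665327 0.         1.63072448]
[0.         3.14159265 0.        ] [ 0.05992816  0.19571111  0.03156806  1.40665327  0.         -1.51086817]
```

```bash
python3 - <<'E'
from h import *
env.set_gripper(0)
env.move_pose([520,20,340],[2.22144,2.22144,0])
c=optics.read_camera("wrist"); np.savez("w1.npz",**c); save(c,"w1.png")
print((-c["R"].T@c["t"]).round(0),c["R"].round(2).tolist(),env.read_ee_pos(),env.read_time(), env.read_force(),env.read_gripper_width())
E
```

```text
[448.  21. 482.] [[0.0, 1.0, -0.0], [0.96, -0.0, 0.28], [0.28, -0.0, -0.96]] [519.85775248  20.79671762 339.77103094] 2.9 [-0.30215026  1.24167822 -0.18708359] -0.5516493305537777
```

View pics/w1.png

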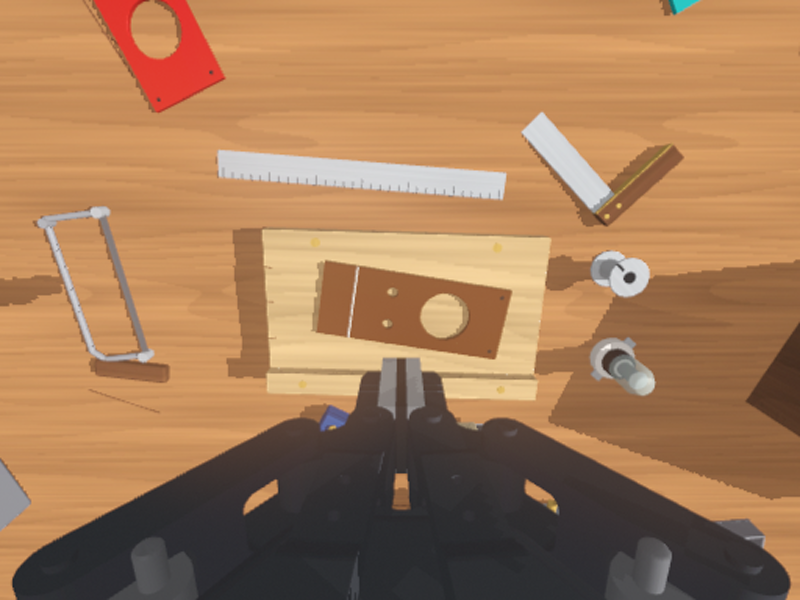

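The board's near edge runs (264,228)–(550,238) and the fence face is at about row 372. The panel corners are about (326,261), (511,291), (495,358), (316,331), with the white line near x=353 (towards −y).

```bash
cat >> h.py <<'E'
def fit_board(P):  # P: near-right, near-left world pts (-y, +y)
    a,b=P[0][:2],P[1][:2]; v=(b-a)/np.linalg.norm(b-a)   # board +y
    u=np.array([v[1],-v[0]])                              # board +x
    return (a+b)/2+90*u,u,v
E
python3 - <<'E'
from h import *
c=dict(np.load("w1.npz")); s=.64
B=ray(c,np.array([(264,228.5),(550,238)])*s,40); o,u,v=fit_board(B)
print("board",o,"yaw",np.arctan2(u[1],u[0]),"len",np.linalg.norm(B[1]-B[0]))
F=lambda P:np.c_[(P[:,:2]-o)@u,(P[:,:2]-o)@v].round(1).tolist()
print("fence top near corner",F(ray(c,np.array([(268,376),(537,379)])*s,56)),"fence bottom",F(ray(c,np.array([(268,369),(537,374)])*s,40)))
print("fence far corners",F(ray(c,np.array([(268,393),(535,400)])*s,56)))
print("panel",F(ray(c,np.array([(326,261),(511,291),(495,358),(316,331)])*s,46)))
hsv=cv2.cvtColor(c["frame"],cv2.COLOR_RGB2HSV)
for p in [(345,290),(300,290),(420,350),(100,150),(300,385)]: print(p,hsv[int(p[1]*s),int(p[0]*s)], c["depth"][int(p[1]*s),int(p[0]*s)])
m=finder.cut_out("panel","wrist")
for k in m:
    r=cv2.boxPoints(cv2.minAreaRect(np.argwhere(k["pixels"])[:,::-1].astype(np.float32))); print(k["confidence"],k["centre"],F(ray(c,r,46)))
E
```

```text
board [594.00276492  24.70734869] yaw -0.03359875997038219 len 295.6787747110105
fence top near corner [[69.1, -147.7], [62.9, 148.4]] fence bottom [[68.4, -152.5], [64.5, 153.5]]
fence far corners [[90.0, -148.9], [88.7, 149.3]]
panel [[-59.3, -83.5], [-33.6, 111.8], [43.7, 102.3], [18.4, -95.7]]
(345, 290) [ 12 156 154] 449.96872
(300, 290) [ 19  99 221] 456.62494
(420, 350) [ 18  96 226] 476.1301
(100, 150) [ 14 134 206] 454.09955
(300, 385) [ 21 136 223] 470.54254
0.69 [108.6, 39.2] [[-286.4, -284.7], [-317.4, -218.2], [-228.8, -171.5], [-193.6, -241.6]]
0.61 [434.8, 2.8] [[-303.0, 222.7], [-303.7, 246.1], [-294.2, 248.3], [-293.5, 224.7]]
0.57 [256.9, 196.6] [[19.0, -96.8], [-60.9, -83.6], [-37.2, 111.2], [45.4, 107.8]]
```

```bash
cat >> h.py <<'E'
from scipy.spatial.transform import Rotation as Rot
YAW=-0.02; O=np.array([592.,20.])
U=np.array([np.cos(YAW),np.sin(YAW)]); V=np.array([-U[1],U[0]])
def w(x,y,z): return np.r_[O+x*U+y*V,z]
def b(p): p=np.atleast_2d(p); return np.c_[(p[:,:2]-O)@U,(p[:,:2]-O)@V]
def ori(extra=0): # extra=0: jaws along board y
    return (Rot.from_euler("z",YAW+extra)*Rot.from_matrix([[0,1,0],[1,0,0],[0,0,-1]])).as_rotvec()
def F(): return np.array(env.read_force())
def push(start,d,dist,dmin,step,lim,z=42.5,ax=0,f0=None,speed=40):
    """straight from start by dmin, then steps until the force along axis rises over lim or dist is reached"""
    D=[U,V][ax]*d; f0=F() if f0 is None else f0; s=dmin
    while True:
        env.move_straight(np.r_[start[:2]+D*s,z],speed=speed)
        f=(F()-f0)[:2]@-D
        print(round(s,1),"f",round(f,1),"tcp",b(env.read_ee_pos())[0].round(1),"t",round(env.read_time(),2))
        if f>lim or s>=dist: break
        s+=step
    return f
E
python3 - <<'E'
from h import *
env.move_pose(w(-80,-8,90),ori()); env.move_straight(w(-80,-8,42.5),speed=80)
print(env.read_ee_pos(),F(),env.read_time())
f0=F()
push(w(-80,-8,0),1,58,42,2,5,f0=f0)
c=optics.read_camera("wrist"); np.savez("w2.npz",**c); save(c,"w2.png")
E
```

```text
[512.36563437  13.62526487  42.88405162] [ 0.64633217 -1.01623702 -0.22153767] 4.675
42 f -0.9 tcp [-38.1  -8. ] t 5.88
44 f 0.3 tcp [-35.9  -8. ] t 6.12
46 f 0.0 tcp [-33.8  -8. ] t 6.38
48 f -0.1 tcp [-31.8  -8. ] t 6.62
50 f 0.2 tcp [-29.7  -8. ] t 6.88
52 f 0.7 tcp [-27.7  -8. ] t 7.12
54 f 1.1 tcp [-25.7  -8. ] t 7.38
56 f 4.1 tcp [-25.  -8.] t 7.62
58 f 7.4 tcp [-24.9  -8. ] t 7.88
```

View pics/w2.png

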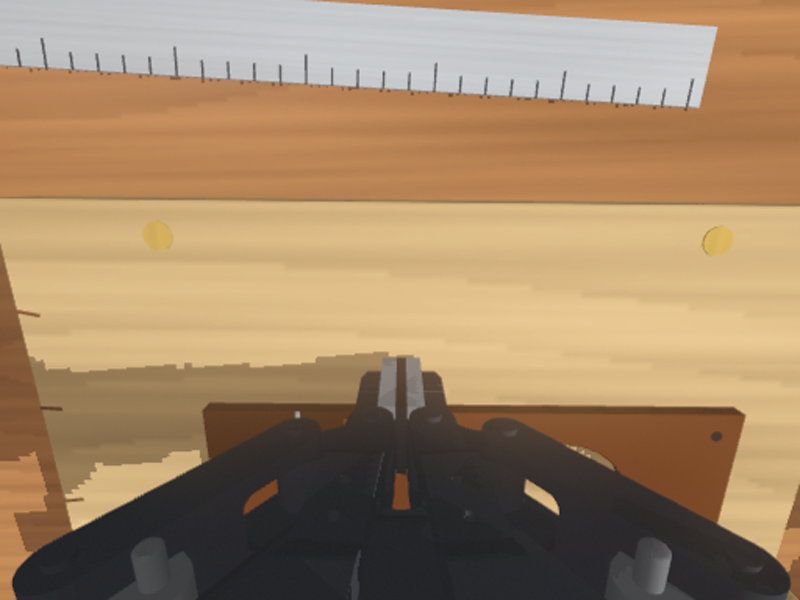

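Flush against the fence: a firm stop at TCP x = −25 (I expected −26), and the panel edge (206,404)–(744,410) is parallel to the board edge (0,198)–(800,205). Now I'll measure the end offset.

```bash
python3 - <<'E'
from h import *
c=dict(np.load("w2.npz")); s=.64
E=ray(c,np.array([(0,198),(800,205)])*s,40); P=ray(c,np.array([(206,404),(744,410)])*s,46)
R=ray(c,np.array([(2,250),(36,395),(70,530)])*s,40)
for n,q in (("edge",E),("panel",P),("right end",R)):
    print(n,q[:,:2].round(1).tolist(),b(q).round(1).tolist(),np.arctan2(q[-1,0]-q[0,0],q[-1,1]-q[0,1]))
v=(E[1]-E[0])[:2]; v/=np.linalg.norm(v); print("panel end rel board end along v:", (P[0,:2]-R[:,:2].mean(0))@v, "len",np.linalg.norm(P[1]-P[0]))
print((R[:,:2])@v, P[:,:2]@v, O@v)
E
```

```text
edge [[499.3, -118.1], [507.2, 146.3]] [[-89.9, -139.9], [-87.3, 124.5]] 0.029998741082462966
panel [[573.2, -58.2], [579.8, 137.9]] [[-17.2, -78.6], [-14.6, 117.6]] 0.033382183968856095
right end [[516.5, -122.3], [571.4, -125.0], [634.2, -127.1]] [[-72.7, -143.8], [-17.7, -145.4], [45.1, -146.2]] 1.6115263238938236
panel end rel board end along v: 66.51606518543768 len 196.17027436201715
[-106.72998784 -107.77915903 -107.99416209] [-40.9850378  155.18411371] 37.74759260623304
```

```bash
python3 - <<'E'
import re
s=open("h.py").read()
s=s.replace("YAW=-0.02; O=np.array([592.,20.])","YAW=-0.03")
s=s.replace("def w(x,y,z)","O=U*(np.array([499.3,-118.1])@U+90)+V*(-107.6+150)\ndef w(x,y,z)")
open("h.py","w").write(s)
E
python3 - <<'E'
from h import *
print(O, "flush tcp was",b([567.0,11.3]))
p=np.array(env.read_ee_pos()); print(b(p))
env.move_straight(p-np.r_[U*8,0],speed=60); env.move_straight(p-np.r_[U*8,-60],speed=120)
env.move_pose(w(22,138,100),ori(-np.pi/2)); env.move_straight(w(22,138,42.5),speed=80)
print(b(env.read_ee_pos()),env.read_ee_pos()[2],env.read_time())
push(w(22,138,0),-1,110,105,5,8,ax=1,speed=50)
p=np.array(env.read_ee_pos()); env.move_straight(p+np.r_[V*8,0],speed=60); env.move_straight(p+np.r_[V*8,80],speed=150)
env.move_pose(w(-70,-90,250),ori())
c=optics.read_camera("wrist"); np.savez("w3.npz",**c); save(c,"w3.png"); print(env.read_time())
E
```

```text
[593.62295162  24.60505408] flush tcp was [[-26.21188044 -14.097636  ]]
[[-26.28297318 -12.84069242]]
[[ 22.42520769 138.08600642]] 42.88316622732496 11.3667
105 f -0.1 tcp [22.  33.1] t 13.62
110 f -0.1 tcp [21.9 27.5] t 13.87
16.45
```

View pics/w3.png

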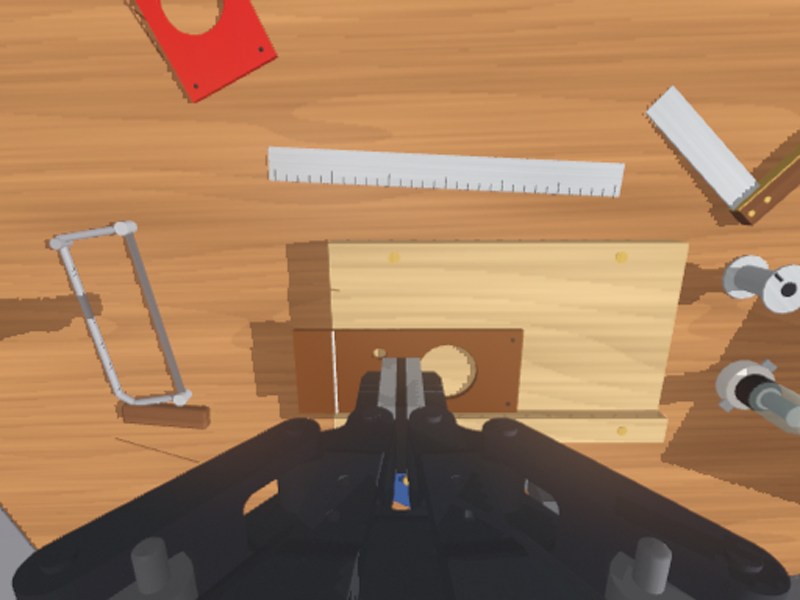

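```bash
python3 - <<'E'
from h import *
env.move_straight(w(30,-165,130),speed=200)
c=optics.read_camera("wrist"); np.savez("w4.npz",**c); save(c,"w4.png"); print(env.read_time())
E
```

```text
17.5167
```

View pics/w4.png

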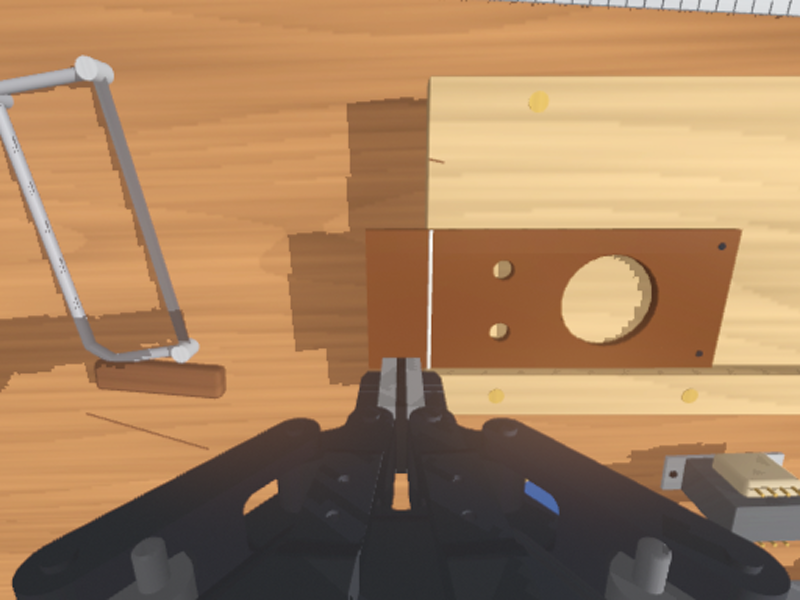

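The view is clear. The panel end is at column 366, the scribed line at 430 (near edge, row 229) and the board end at about 429, so the overhang is about 34 mm. I'll compute it exactly.

```bash
python3 - <<'E'
from h import *
c=dict(np.load("w4.npz")); s=.64
P=ray(c,np.array([(366,229),(740,229),(712,367),(368,367),(430.5,230)])*s,46); R=ray(c,np.array([(430.5,80),(428.7,227)])*s,40)
N=ray(c,np.array([(430,77),(800,77)])*s,40); fe=ray(c,np.array([(445,374),(800,376)])*s,56)
for n,q in (("panel",P),("right end",R),("near",N),("fence top edge",fe)): print(n,b(q).round(1).tolist())
Y=b(P)[:,1]; r=b(R)[:,1]; k=200/(Y[1]-Y[0])
print("overhang",(Y[0]-r)*k,"line",(Y[4]-r)*k,"tail rel",(Y[1]-r)*k-200)
E
```

```text
panel [[-15.2, -182.8], [-15.0, 14.7], [64.6, 16.4], [64.4, -183.6], [-14.6, -148.7]]
right end [[-87.4, -149.6], [-15.5, -149.3]]
near [[-88.8, -149.9], [-88.5, 32.3]]
fence top edge [[64.1, -139.8], [65.5, 58.7]]
overhang [-33.55864777 -33.92913484] line [0.97089494 0.60040787] tail rel [-33.55864777 -33.92913484]
```

Everything is consistent (widths 197×80, near edge −15, fence side 64.5). I'll push 6 mm further, then reseat it against the fence.

```bash
python3 - <<'E'
from h import *
env.move_pose(w(22,40,100),ori(-np.pi/2)); env.move_straight(w(22,40,42.5),speed=80)
push(w(22,40,0),-1,18,18,1,8,ax=1,speed=30)
p=np.array(env.read_ee_pos()); env.move_straight(p+np.r_[V*8,0],speed=60); env.move_straight(p+np.r_[V*8,70],speed=150)
for y in (-110,-60):
    env.move_pose(w(-50,y,90 if y==-110 else 75),ori()); env.move_straight(w(-50,y,42.5),speed=80)
    push(w(-50,y,0),1,28,22,1.5,4,speed=30)
    p=np.array(env.read_ee_pos()); env.move_straight(p-np.r_[U*10,0],speed=60); env.move_straight(p-np.r_[U*10,-40],speed=150)
env.move_straight(w(-20,-165,130),speed=200)
env.move_straight(w(30,-165,130),speed=200)
c=optics.read_camera("wrist"); np.savez("w5.npz",**c); save(c,"w5.png"); print(env.read_time())
E
```

```text
18 f -0.9 tcp [21.9 21.8] t 20.79
22 f -0.3 tcp [ -28.3 -110. ] t 24.91
23.5 f 0.4 tcp [ -26.5 -110. ] t 25.16
25.0 f 4.3 tcp [ -26.3 -109.9] t 25.41
22 f -0.2 tcp [-28.3 -60. ] t 27.93
23.5 f 0.3 tcp [-26.5 -60. ] t 28.18
25.0 f 2.6 tcp [-26.3 -60. ] t 28.43
26.5 f 6.8 tcp [-26.2 -60. ] t 28.68
30.6417
```

View pics/w5.png

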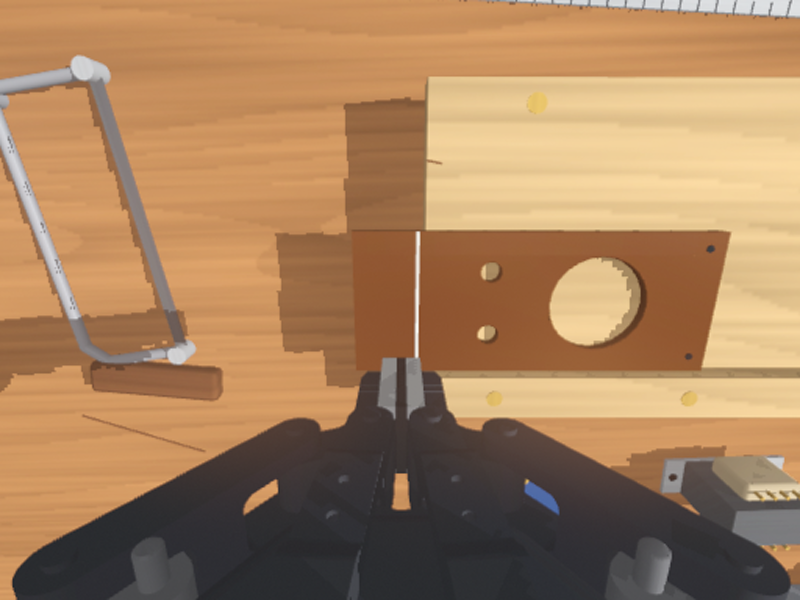

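```bash
python3 - <<'E'
from h import *
c=dict(np.load("w5.npz")); s=.64
P=ray(c,np.array([(352.5,232),(730,232),(702,370),(356,370),(418,233)])*s,46); R=ray(c,np.array([(427.5,80),(426,229)])*s,40)
Y=b(P)[:,1]; r=b(R)[:,1]; k=200/(Y[1]-Y[0])
print(b(P).round(1).tolist(),"overhang",(Y[0]-r)*k,"line",(Y[4]-r)*k)
E
```

```text
[[-14.4, -188.5], [-14.5, 9.8], [64.7, 10.9], [64.9, -189.0], [-13.8, -154.1]] overhang [-38.76145311 -39.28450564] line [-4.03974443 -4.56279696]
```

The overhang is about 39 mm, agreed by both the end and the line, and the panel is flush, so I'll hand in.

```bash
python3 - <<'E'
from h import *
env.move_straight(w(-20,-150,250),speed=200); env.wait(0.3)
env.finish_job(); print(env.read_time())
E
```

```text
the job is handed in; nothing more can be done
the job is handed in; nothing more can be done
```

I pushed the brown panel flush against the fence with shut fingertips, slid it along the fence in two pushes, and reseated it at two points on its near side. Then I backed the arm off and handed the job in; no verdict is reported.

- **Overhang:** the last close picture put the scribed end about 39 mm past the board's end (40 ± 5 wanted). The scribed line stands about 4.3 mm clear of the edge, which gives the same figure.
- **Fence:** both fence-side corners measured at x ≈ 64.7–64.9 mm, with the fence at 65. Both reseating pushes stopped at the same place, to within 0.1 mm, so the long side lies flat.
- **Forces:** the wrist readings I took between steps peaked at about 7 N.
- **Other things:** I did not measure the bystanders afterwards. The arm was kept clear of them, and the last picture showed no sign that the ones in view (hacksaw, transformer and rule end) had moved.
- **Time:** the clock read about 31 s at the last check; it could not be read after the hand-in.
- **Disagreement:** my first estimates of the board's yaw ran from −0.02 to −0.034 rad. I used −0.03 after the first push, and the later views agreed with it.

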